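# Catch the coconut sweets from the stall's chute

## Task

Take the empty blue caddy by its upright grip post and hold it up under the mouth of the sweets chute, pushing the red push plate back with the caddy's front wall so that the gate lifts and both coconut sweets slide into the caddy. Do not let a sweet fall on the counter. Then set the caddy, with both sweets in it, gently back on the counter, upright, and let go.

Things in the scene. Friction and masses are not known exactly. Their poses are not given: they have to be found in the camera images.
- caddy: Empty blue tub (not the yellow one of the same shape, full of limes), 140 mm long (x), 110 wide (y), 60 high, walls 4, 220 g. Upright grip post, 20 (x) by 26 (y), outside its -x end, axis at x=-80, y=0, top 130 above the underside: grip it from above at about 105 (free part: above 60). Origin: centre of the tub's underside; x points from post to front wall (face at x=+70), z up.
- chute: Fixed trough 58 mm wide, 30 degree slope. Origin: on the counter below its lip; z up, x level, up-slope. Lip 170 high. Below it a red push plate (54 wide, 81 to 145 high, face at x=20) slides to +x, at most 40, about 1.5 N, and springs back; at 25 to 35 its gate is open and the sweets drop at x=0 to -60. Catch: caddy x along chute x, underside 85 high, origin brought from x=-130 to -20.
- sweet_a: Pink coconut sweet, a hard rounded block 40 x 36 x 28, 35 g, first in line on the chute behind its red gate, which lifts 1.5 times as far as the push plate is pushed. Origin: its centre.
- sweet_b: Cream-white coconut sweet, same size and mass, second in line; both slide out within about a second of the gate opening. Origin: its centre.
Mind the look-alikes: they are no part of the job. Of the things like the sweet_a, leave any that is orange; of the rest the larger one is meant. What is shaped like the caddy but pink is not meant.

How it is judged:
By the outcome, as a careful person would: the job done as asked, in the order asked, and still so for the second after the job is handed in, with the robot touching nothing.
It also fails if it takes over 61 s, if anything falls off the work surface, if the arm or the gripper's body presses on something with over 40 N, if the wrist force passes 120 N, or if a joint passes its speed limit or range.

## Robot

A 6-joint arm with a two-finger parallel gripper is mounted at the origin on the work surface. World frame = base frame: x ahead of the robot, y to its left, z up, the work surface at z = 0. Lengths are in m, angles in rad, forces in N, time in s.
With the tool pointing down it reaches from about 0.275 to 0.825 m from the base axis. Payload 5.2 kg.
Tool frame: the origin (TCP) lies on the centre line of the jaws, within the pads' length; the fingertips stand 17 mm ahead of it and the grasp point (between the pads) lies 2 mm behind it; z points along the fingers, y is the line along which they close (so a half turn about z gives the same grasp; the last joint's range is limited). The gripper opens to 93 mm and grips with 3 to 60 N. Pads are 15 mm wide; open, the fingers measure 128 mm over their backs; the gripper's body (75 mm by 188 mm) begins 65 mm behind the grasp point.
Start: joints at [1.009, 0.259, 1.535, -0, 1.348, -0.203], TCP at [0.193, 0.515, 0.236] pointing down, gripper open.
Joint ranges: [-3.14, 3.14], [-0.91, 2.08], [0.19, 2.58], [-1.22, 4.36], [0.22, 2.71], [-3.12, 3.12]. Speed limits (rad/s): [2.57, 2.57, 3.14, 3.14, 3.14, 3.14].

## Interface

Orientations are given as a unit quaternion [w, x, y, z].
In Python, from rig import * gives the robot as it stands. The module is installed in compiled form; this text tells all that it offers.
- The arm moves only by the tool drive_tool, never from a script. Its arguments are lists of equal length, an entry for each row: "hand": the gripper command: -1 is shut, 1 is fully open, values between are in proportion; "xyz": the shift along the tool's x, y, z in cm, a list of three; "angular": the turn, a rotation vector about the tool's x, y, z in rad, a list of three. A call has 1 to 10 rows; each row is the pose to reach, as a shift and turn from the pose commanded when the call began, along the tool's axes at that moment; what a row does not reach only later rows make up. A row lasts 1/12 s, in which the tool goes at most 41.7 mm and 7.16 degrees, less where a joint would pass 70% of its speed; a pose out of reach is approached as far as the arm can. A call with a gripper value outside its range is refused whole. The fingers move at their own pace and stop on an object; "force" is the grip in N (left out, the last holds). Time passes only in rows, so rows that repeat a pose let the fingers close. It gives the time, the measured TCP pose, the force, the opening and the grip force at its end, in the units of the state.
- get_state(): the state, without advancing time (a new reading comes with each control period).
- camera(name): name is "side" or "top" or "wrist"; returns (picture, depth): 384x512x3 uint8, red, green, blue; 384x512 float32, m along the optical axis (not along the pixel's ray), 0 where there is no reading.
- calibration(name): a dict with "K" (3x3 intrinsics, pixels), "rvec" (rotation vector, rad) and "tvec" (3), from world to camera coordinates, as OpenCV has them; the wrist camera has in their place "tool_from_camera" (4x4, takes a point from camera to tool coordinates, whose origin is the TCP and whose axes are the flange's). Camera axes: x right, y down, z forward; pixel columns grow to the right and rows downward; lengths in m; the calibration is good to about 2 mm. The wrist camera is an equidistant fisheye: a pixel r from the principal point sees the ray r / f radians off the axis. A picture is of the moment at which its call begins: read the wrist's pose just before it. calibration takes no time and is no camera call.
- job_done(): hands the job in; it is judged then, once.
Trained networks look in the newest picture that a camera, given by its name, has taken for a name from the list of things; names that differ only in an ending like _2 or _b are one class to them, and where a whole thing is asked for, a point or a joint stands for the part that bears it (a point fixed in the world has none). Each returns a list of dicts, best first, with "confidence" (0 to 1); they miss things now and then, are a little off and sometimes report something else, mostly with a low value. They report only what shows in the picture. A call takes as long as a camera call. They do not tell look-alikes from the thing itself.
- spot_in(camera, thing): "centre" ([row, column] in pixels, amid what is visible of it).
- mark_of(camera, thing): "centre" ([row, column] in pixels: a listed point, or the origin of a listed thing).
The state is a dict: "t": time; "q": joint angles; "dq": joint speeds; "joint_efforts": joint torques, N m; "eef_pos": TCP position; "tool_rot": TCP orientation; "contact_force": force on the tool from outside, world axes, zero at the start; "torque": the same for the moment, N m; "opening": finger opening in m; "grip_force": force on a finger pad.
Only numpy, scipy, OpenCV 4.12 (cv2) and the standard library are available. Lean on these libraries where they do the work, as an engineer would, in place of code of your own. Each camera call takes 0.05 s, during which the arm holds its last target. There are 200 camera calls.

## Working session

There is one attempt and no reset: what is moved stays moved. The work goes in short steps, Python scripts to look and compute and a tool call to move; the robot and the scene stay as the last step left them, time stands still between calls to the robot, and variables do not carry over. Pictures are saved under pics/ and viewed, at most 10 in all, crops included, and the job is handed in when it is done.

Besides the shell and the picture viewer there is one more tool, called after "Emit:" as a command line: name --argument value ..., lists and objects as JSON in quotes. drive_tool: Moves the arm, as the interface text tells. Its arguments: {"type":"object","properties":{"hand":{"type":"array","items":{"type":"number"}},"xyz":{"type":"array","items":{"type":"array","items":{"type":"number"}}},"angular":{"type":"array","items":{"type":"array","items":{"type":"number"}}},"force":{"type":"number"}},"required":["hand","xyz","angular"]}

```bash
mkdir -p pics; cat > h.py <<'E'
from rig import *
import numpy as np, cv2
from scipy.spatial.transform import Rotation as R
def world(cam,px,d):
    c=calibration(cam);K=np.array(c["K"]);Rm=R.from_rotvec(np.ravel(c["rvec"])).as_matrix()
    px=np.atleast_2d(px).astype(float);d=np.ravel(d)
    p=np.stack([(px[:,1]-K[0,2])/K[0,0]*d,(px[:,0]-K[1,2])/K[1,1]*d,d],1)
    return (p-np.ravel(c["tvec"]))@Rm
def cloud(cam,depth):
    r,c=np.mgrid[:384,:512]
    return world(cam,np.stack([r.ravel(),c.ravel()],1),depth.ravel()).reshape(384,512,3)
E
python3 - <<'E'
from h import *
np.set_printoptions(precision=3,suppress=True)
s=get_state();print(s["eef_pos"],s["tool_rot"],s["opening"],s["t"])
for n in("top","side"):
    p,d=camera(n);cv2.imwrite(f"pics/{n}.png",p[...,::-1]);np.savez(f"{n}.npz",p=p,d=d,c=cloud(n,d))
    c=np.load(f"{n}.npz")["c"]
    for t in("caddy","chute","sweet_a"):
        for f in(spot_in,mark_of):
            for o in f(n,t):
                r,k=np.round(o["centre"]).astype(int);r=np.clip(r,0,383);k=np.clip(k,0,511)
                print(n,t,f.__name__,r,k,round(o["confidence"],2),c[r,k],p[r,k])
E
```

```text
[0.193 0.515 0.235] [-0.     0.178  0.984 -0.001] 0.09313722847954364 0.0
top caddy call 154 319 0.73 [ 0.742 -0.254  0.005] [243 132 177]
top caddy call 227 276 0.62 [ 0.556 -0.108  0.002] [  8  92 203]
top caddy call 227 276 0.9 [ 0.556 -0.108  0.002] [  8  92 203]
top caddy call 211 133 0.43 [0.603 0.216 0.213] [219  89 132]
top chute call 165 131 0.83 [0.7   0.206 0.24 ] [126 122 124]
top chute call 233 156 0.97 [ 0.582  0.212 -0.004] [214 160  98]
top sweet_a call 198 130 0.88 [0.63  0.217 0.227] [216 209 191]
top sweet_a call 220 188 0.78 [0.6   0.12  0.032] [242 120   0]
top sweet_a call 215 132 0.62 [0.595 0.22  0.209] [218  92 133]
top sweet_a call 256 139 0.56 [0.524 0.256 0.019] [247 115 166]
top sweet_a call 197 131 0.91 [0.631 0.214 0.23 ] [218 209 195]
top sweet_a call 212 133 0.88 [0.601 0.217 0.211] [218  92 131]
top sweet_a call 219 190 0.77 [0.602 0.115 0.031] [246 126   0]
top sweet_a call 261 138 0.67 [0.512 0.259 0.022] [245 114 163]
side caddy call 177 243 0.74 [ 0.742 -0.285  0.005] [147  89 111]
side caddy call 217 293 0.7 [ 0.545 -0.15  -0.001] [ 38  84 167]
side caddy call 187 242 0.78 [ 0.704 -0.171  0.052] [131  81  99]
side caddy call 222 290 0.56 [ 0.547 -0.122  0.003] [ 38  83 166]
side caddy call 242 202 0.23 [0.631 0.227 0.228] [192 194 177]
side chute call 248 162 0.94 [0.735 0.199 0.153] [30 51 82]
side sweet_a call 238 204 0.68 [0.632 0.218 0.229] [181 184 172]
side sweet_a call 279 238 0.66 [0.607 0.128 0.029] [142  78  28]
side sweet_a call 249 221 0.63 [0.602 0.216 0.21 ] [177  91 119]
side sweet_a call 351 259 0.61 [0.514 0.266 0.019] [205 104 138]
side sweet_a call 224 288 0.74 [ 0.54  -0.056  0.054] [ 33  70 142]
side sweet_a call 354 257 0.63 [0.517 0.272 0.016] [161  83 109]
side sweet_a call 242 203 0.61 [0.63  0.225 0.227] [187 190 177]
side sweet_a call 255 217 0.59 [0.596 0.245 0.227] [171 140  54]
side sweet_a call 277 240 0.57 [0.606 0.118 0.025] [207 112  38]
```

View pics/top.png

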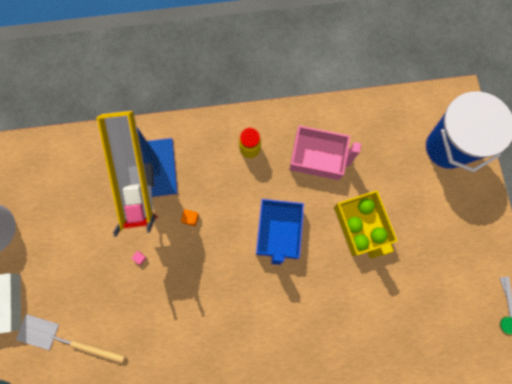

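View pics/side.png

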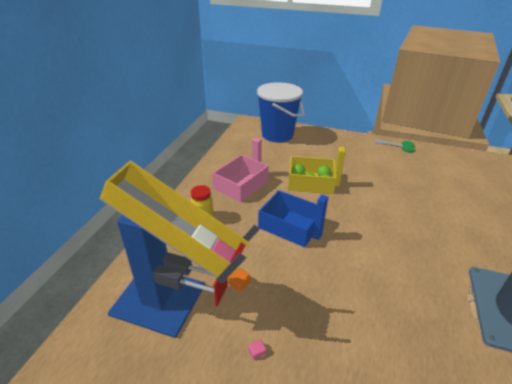

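The top view shows the candidates for the caddy: blue and empty (227,280) with its post at (261,278), yellow with limes (225,365), and pink (153,322). I choose the blue one. The pink sweet is on the chute at (212,133) and the cream one is at (197,131). The orange block (217,190) and the small pink cube on the counter (258,139) are decoys. Next I measure the poses and check a close crop.

```bash
python3 - <<'E'
from h import *
np.set_printoptions(precision=4,suppress=True)
for n in("top","side"):
    z=np.load(n+".npz");p=z["p"].astype(int);c=z["c"]
    hsv=cv2.cvtColor(z["p"],cv2.COLOR_RGB2HSV)
    blue=(hsv[...,0]>95)&(hsv[...,0]<125)&(hsv[...,1]>130)
    x,y,h=c[...,0],c[...,1],c[...,2]
    m=blue&(x>.4)&(x<.75)&(y<.0)&(y>-.25)
    rim=m&(h>.052)&(h<.07); post=m&(h>.115)&(h<.14)
    P=c[post]; print(n,"post n",len(P),P.mean(0),np.ptp(P,0),"zmax",np.percentile(P[:,2],[50,95]))
    r=cv2.minAreaRect((c[rim][:,:2]*1000).astype(np.float32));print("rim",rim.sum(),r,np.median(c[rim][:,2]))
    r=cv2.minAreaRect((c[m&(h<.07)][:,:2]*1000).astype(np.float32));print("all low",r)
    # chute
    yel=(hsv[...,0]>18)&(hsv[...,0]<32)&(hsv[...,1]>150)&(y>.12)&(h>.14)&(x>.5)
    r=cv2.minAreaRect((c[yel][:,:2]*1000).astype(np.float32));print("chute yel",yel.sum(),r)
    print(np.round(cv2.boxPoints(r)), "z",np.ptp(c[yel][:,2]),c[yel][:,2].min())
    red=((hsv[...,0]<6)|(hsv[...,0]>174))&(hsv[...,1]>190)&(y>.12)&(x>.5)&(x<.7)
    for lo,hi in((.06,.15),(.15,.3)):
        k=red&(h>lo)&(h<hi)
        if k.sum()>5: print("red",lo,k.sum(),c[k].mean(0),c[k].min(0),c[k].max(0),cv2.minAreaRect((c[k][:,:2]*1000).astype(np.float32)))
    for o in mark_of(n,"chute"): print(n,o)
    tr=yel; 
    if n=="top":
        # trough axis: left & right yellow walls by row
        rows=[];
        for rr in range(110,225,4):
            k=np.where(yel[rr])[0]
            if len(k)>3: rows.append((rr,k.min(),k.max(),*c[rr,k.min()],*c[rr,k.max()]))
        print(np.array(rows)[:, [0,1,2,3,4,5,6,7,8]])
p=cv2.imread("pics/top.png");q=cv2.resize(p[95:275,95:305],None,fx=3.3,fy=3.3,interpolation=2);cv2.imwrite("pics/crop.png",q)
E
```

```text
top post n 94 [ 0.4677 -0.0926  0.1301] [0.0206 0.0251 0.0146] zmax [0.1301 0.1334]
rim 208 ((534.8518676757812, -111.13518524169922), (106.14891052246094, 158.11032104492188), 76.40155792236328) 0.05980238932768889
all low ((534.8518676757812, -111.13518524169922), (106.14891052246094, 158.11032104492188), 76.40155792236328)
chute yel 1582 ((683.8423461914062, 215.1868133544922), (68.34149169921875, 239.23989868164062), 89.86454010009766)
[[564. 181.]
 [803. 181.]
 [804. 249.]
 [564. 250.]] z 0.15809822079713717 0.1790696061863646
red 0.15 102 [0.5748 0.214  0.2095] [0.5692 0.1906 0.1886] [0.5868 0.2388 0.2163] ((577.1104125976562, 214.76429748535156), (17.356971740722656, 47.47019577026367), 3.6159586906433105)
top {'centre': [233.0, 155.7], 'confidence': 0.97}
[[114.     101.     133.       0.8012   0.2473   0.2985   0.7963   0.1822
    0.2902]
 [118.      96.     134.       0.7776   0.2471   0.3335   0.7891   0.1819
    0.2853]
 [122.      97.     134.       0.7696   0.2461   0.3316   0.7798   0.1824
    0.2858]
 [126.      98.     135.       0.7639   0.247    0.3241   0.7717   0
[... 2279 characters left out ...]
5708594654199261
all low ((534.57275390625, -109.80726623535156), (113.77197265625, 158.1375732421875), 76.54314422607422)
chute yel 4918 ((681.6168823242188, 213.98617553710938), (68.90140533447266, 235.04794311523438), 89.87816619873047)
[[564. 180.]
 [799. 179.]
 [799. 248.]
 [564. 249.]] z 0.15447162076889678 0.17857976932587535
red 0.06 53 [0.606  0.2326 0.1156] [0.6049 0.2063 0.0939] [0.6082 0.2415 0.1448] ((605.3671264648438, 223.97329711914062), (35.29066467285156, 3.2587239742279053), 85.06729888916016)
red 0.15 34 [0.5725 0.2035 0.21  ] [0.5696 0.1919 0.2079] [0.5748 0.2171 0.2139] ((572.1690673828125, 204.59230041503906), (25.241474151611328, 5.036532402038574), 86.27424621582031)
```

View pics/crop.png

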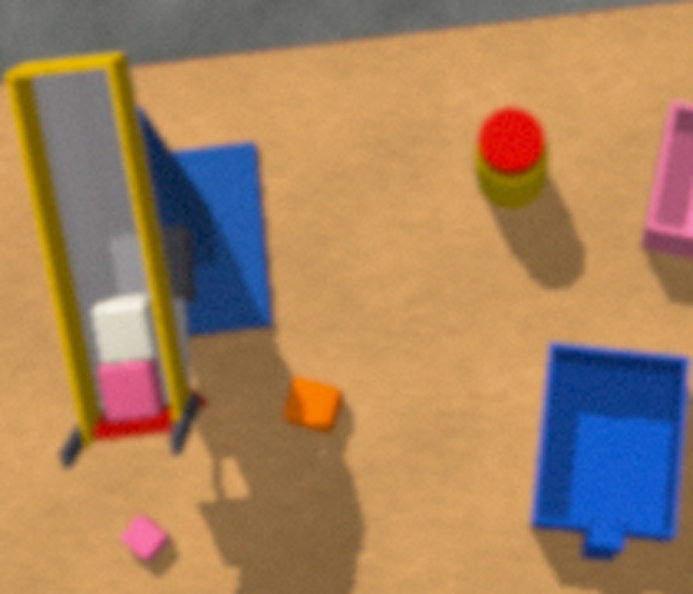

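The crop confirms the choice: the blue caddy is empty, and the pink and cream sweets sit behind the red gate. Two dark bars stand beside the lip at about crop (72,445) and (185,420), so I check their extent and compute the first moves.

```bash
cat >> h.py <<'E'
def delta(pos,yaw):
    "shift (cm) and turn (rad) in tool axes to TCP pos, tool down, tool y at 90deg+yaw(deg)"
    s=get_state();w,x,y,z=s["tool_rot"];T=R.from_quat([x,y,z,w])
    a=np.deg2rad(90+yaw);yy=np.array([np.cos(a),np.sin(a),0]);zz=np.array([0,0,-1.]);G=R.from_matrix(np.stack([np.cross(yy,zz),yy,zz],1))
    return np.round(T.inv().apply(np.array(pos)-s["eef_pos"])*100,2),np.round((T.inv()*G).as_rotvec(),3)
E
python3 - <<'E'
from h import *
np.set_printoptions(precision=4,suppress=True)
for n in("top","side"):
    z=np.load(n+".npz");c=z["c"];p=z["p"].astype(int)
    m=(p.max(2)<95)&(np.ptp(p,2)<30)&(c[...,0]>.5)&(c[...,0]<.63)&(c[...,1]>.12)&(c[...,1]<.3)&(c[...,2]>.08)
    for s in(c[...,1]>.22,c[...,1]<.21):
        k=m&s
        if k.sum()>3:print(n,k.sum(),c[k].min(0),c[k].max(0))
for t in([.467,-.092,.2],[.467,-.092,.103]):print(delta(t,-13.5))
E
```

```text
top 24 [0.55   0.2473 0.2215] [0.5693 0.2499 0.2507]
top 44 [0.5513 0.1774 0.1775] [0.5946 0.1802 0.249 ]
side 238 [0.5482 0.2225 0.1296] [0.6055 0.2537 0.247 ]
side 96 [0.5472 0.1778 0.2128] [0.5725 0.1841 0.2468]
(array([-46.96, -47.22,   3.57]), array([ 0.   ,  0.   , -0.123]))
(array([-46.96, -47.22,  13.27]), array([ 0.   ,  0.   , -0.123]))
```

Emit:
drive_tool --hand '[1, 1, 1, 1, 1, 1, 1, 1, 1, 1]' --xyz '[[-3, -3, 0], [-6, -6, 0], [-8.8, -8.8, 0], [-11.6, -11.6, 0], [-14.4, -14.4, 0], [-17.2, -17.2, 0], [-20, -20, 0], [-22.8, -22.8, 0], [-25.6, -25.7, 0], [-28.4, -28.5, 0]]' --angular '[[0, 0, -0.02], [0, 0, -0.04], [0, 0, -0.06], [0, 0, -0.08], [0, 0, -0.1], [0, 0, -0.12], [0, 0, -0.123], [0, 0, -0.123], [0, 0, -0.123], [0, 0, -0.123]]' --force 60

```text
t: 1.63
eef_pos: [0.3592, 0.1466, 0.236]
tool_rot: [0.001, 0.118, 0.993, 0.0]
contact_force: [0.9, -0.1, -0.2]
opening: 0.0928
grip_force: 0.0
```

```bash
python3 -c "
from h import *
print(get_state()['eef_pos'],delta([.467,-.092,.2],-13.5))"
```

```text
[0.35923232 0.14658702 0.23603   ] (array([-16.04, -20.69,   3.61]), array([0.   , 0.001, 0.   ]))
```

Emit:
drive_tool --hand '[1, 1, 1, 1, 1, 1, 1, 1, 1]' --xyz '[[-2.6, -3.2, 0], [-5.2, -6.5, 0], [-7.7, -9.7, 0.8], [-10.2, -12.9, 1.6], [-12.6, -16, 2.5], [-14.6, -18.7, 3.2], [-16, -20.7, 3.6], [-16, -20.7, 3.6], [-16, -20.7, 3.6]]' --angular '[[0, 0, 0], [0, 0, 0], [0, 0, 0], [0, 0, 0], [0, 0, 0], [0, 0, 0], [0, 0, 0], [0, 0, 0], [0, 0, 0]]'

```text
t: 2.38
eef_pos: [0.4661, -0.0913, 0.1992]
tool_rot: [-0.001, 0.119, 0.993, 0.0]
contact_force: [0.5, 0.6, 0.3]
opening: 0.0932
grip_force: 0.0
```

```bash
python3 - <<'E'
from h import *
np.set_printoptions(precision=4,suppress=True)
s=get_state();p,d=camera("wrist");cv2.imwrite("pics/w1.png",p[...,::-1])
c=calibration("wrist");K=np.array(c["K"]);M=np.array(c["tool_from_camera"])
r,k=np.mgrid[:384,:512];u=(k-K[0,2]);v=(r-K[1,2]);rad=np.hypot(u,v)+1e-9;th=rad/K[0,0]
f=np.tan(np.minimum(th,1.4))/rad
P=np.stack([u*f*d,v*f*d,d],-1)@M[:3,:3].T+M[:3,3]
w,x,y,z=s["tool_rot"];W=R.from_quat([x,y,z,w]).apply(P.reshape(-1,3)).reshape(P.shape)+s["eef_pos"]
hsv=cv2.cvtColor(p,cv2.COLOR_RGB2HSV)
b=(hsv[...,0]>95)&(hsv[...,0]<125)&(hsv[...,1]>130)&(d>0)
q=b&(W[...,2]>.122)&(W[...,2]<.14)&(th<1.3)
print(s["eef_pos"],q.sum())
if q.sum()>3:print(W[q].mean(0),cv2.minAreaRect((W[q][:,:2]*1000).astype(np.float32)))
q=b&(W[...,2]>.045)&(W[...,2]<.07)&(th<1.3)
if q.sum()>3:print(cv2.minAreaRect((W[q][:,:2]*1000).astype(np.float32)))
print(delta([.467,-.092,.103],-13.5))
E
```

```text
[ 0.4661 -0.0913  0.1992] 814
[ 0.4654 -0.0947  0.1289] ((466.1385803222656, -95.08797454833984), (25.742292404174805, 19.227394104003906), 77.00675201416016)
((518.5770874023438, -107.27705383300781), (109.05010986328125, 127.13048553466797), 76.50579833984375)
(array([-0.17, -0.16,  9.64]), array([ 0.001, -0.001, -0.001]))
```

View pics/w1.png

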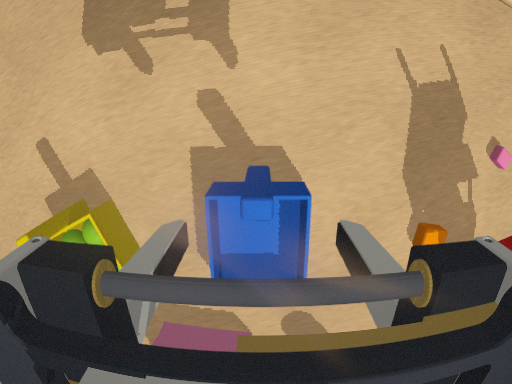

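The wrist view shows the post at (180,258), between the open fingers and clear of everything. I descend and grip.

Emit:
drive_tool --hand '[1, 1, 1, 1, 1, -1, -1, -1, -1, -1]' --xyz '[[0, -0.3, 2.5], [0, -0.3, 5], [0, -0.3, 7.5], [0, -0.3, 9.6], [0, -0.3, 9.6], [0, -0.3, 9.6], [0, -0.3, 9.6], [0, -0.3, 9.6], [0, -0.3, 9.6], [0, -0.3, 9.6]]' --angular '[[0, 0, 0], [0, 0, 0], [0, 0, 0], [0, 0, 0], [0, 0, 0], [0, 0, 0], [0, 0, 0], [0, 0, 0], [0, 0, 0], [0, 0, 0]]' --force 60

```text
t: 3.27
eef_pos: [0.4662, -0.0933, 0.1048]
tool_rot: [0.001, 0.118, 0.993, -0.0]
contact_force: [-0.1, -0.3, 0.2]
opening: 0.0644
grip_force: 0.0
```

Emit:
drive_tool --hand '[-1, -1, -1, -1, -1, -1]' --xyz '[[0, 0, 0], [0, 0, 0], [0, 0, 0], [0, 0, 0], [0, 0, 0], [0, 0, 0]]' --angular '[[0, 0, 0], [0, 0, 0], [0, 0, 0], [0, 0, 0], [0, 0, 0], [0, 0, 0]]'

```text
t: 3.77
eef_pos: [0.4654, -0.0932, 0.1036]
tool_rot: [-0.0, 0.118, 0.993, -0.0]
contact_force: [1.6, 1.5, -0.4]
opening: 0.0258
grip_force: 60.0
```

Emit:
drive_tool --hand '[-1, -1, -1, -1, -1, -1, -1]' --xyz '[[0, 0, -0.7], [0, 0, -2.2], [0, 0, -4], [0, 0, -6], [0, 0, -7.5], [0, 0, -8.3], [0, 0, -8.5]]' --angular '[[0, 0, 0], [0, 0, 0], [0, 0, 0], [0, 0, 0], [0, 0, 0], [0, 0, 0], [0, 0, 0]]'

```text
t: 4.35
eef_pos: [0.4661, -0.0934, 0.1902]
tool_rot: [0.001, 0.118, 0.993, -0.0]
contact_force: [0.4, -0.3, -3.0]
opening: 0.0255
grip_force: 60.0
```

```bash
cat > tilt.py <<'E'
from h import *
np.set_printoptions(precision=4,suppress=True)
s=get_state();print(s["eef_pos"],s["opening"],s["grip_force"],s["contact_force"])
e=s["eef_pos"];w,x,y,z=s["tool_rot"];T=R.from_quat([x,y,z,w])
for n in("top","side"):
    p,d=camera(n);c=cloud(n,d);hsv=cv2.cvtColor(p,cv2.COLOR_RGB2HSV)
    L=(c-e)@np.column_stack([-T.as_matrix()[:,0],T.as_matrix()[:,1],[0,0,1]]) # caddy axes from grip
    b=(hsv[...,0]>95)&(hsv[...,0]<125)&(hsv[...,1]>130)&(abs(L[...,1])<.07)&(L[...,0]>-.03)&(L[...,0]<.17)&(L[...,2]>-.14)&(L[...,2]<.05)
    for a,t in((.012,"near"),(.08,"mid"),(.143,"far")):
        k=b&(abs(L[...,0]-a)<.012)&(L[...,2]<-.03)
        if k.sum()>3: print(n,t,k.sum(),"rim z",np.percentile(L[k][:,2],[90,97])+e[2],"y",L[k][:,1].min(),L[k][:,1].max())
    k=b&(L[...,2]>-.06)
    print(n,"x range",np.percentile(L[k][:,0],[1,99]),"y",np.percentile(L[k][:,1],[1,99]))
E
python3 tilt.py; python3 -c "
from h import *
print(delta([.375,.2145,.1885],.0))"
```

```text
[ 0.4661 -0.0934  0.1902] 0.025480527985911935 59.95113730430603 [ 0.446  -0.2931 -3.0178]
top far 353 rim z [0.1458 0.1486] y -0.05176679862357043 0.051814148028981724
top x range [0.0339 0.1509] y [-0.0515  0.0512]
side near 333 rim z [0.1453 0.1531] y 0.003694819580374829 0.05825978360228011
side mid 396 rim z [0.1402 0.1444] y -0.055271737207723326 0.056994624382718434
side far 494 rim z [0.1421 0.1448] y -0.05556292253742845 0.05637618498829544
side x range [-0.0078  0.15  ] y [-0.0539  0.0568]
(array([1.597e+01, 2.780e+01, 1.000e-02]), array([ 0.   , -0.   , -0.236]))
```

Emit:
drive_tool --hand '[-1, -1, -1, -1, -1, -1, -1, -1, -1, -1]' --xyz '[[0.8, 0.6, 0], [2.4, 1.8, 0], [4.4, 4, 0], [6.4, 6.6, 0], [8.4, 9.2, 0], [10.4, 11.9, 0], [12.2, 14.6, 0], [13.5, 17.4, 0], [14.4, 20.2, 0], [15.1, 22.7, 0]]' --angular '[[0, 0, 0], [0, 0, -0.02], [0, 0, -0.04], [0, 0, -0.07], [0, 0, -0.1], [0, 0, -0.13], [0, 0, -0.16], [0, 0, -0.19], [0, 0, -0.21], [0, 0, -0.23]]'

```text
t: 5.28
eef_pos: [0.3692, 0.1646, 0.1877]
tool_rot: [-0.001, 0.002, 1.0, 0.0]
contact_force: [0.5, 0.5, -2.0]
opening: 0.0256
grip_force: 60.0
```

```bash
python3 -c "
from h import *
print(delta([.375,.2145,.1885],.0))"
```

```text
(array([-0.56,  4.99, -0.09]), array([ 0.   , -0.003, -0.004]))
```

Emit:
drive_tool --hand '[-1, -1, -1, -1, -1, -1]' --xyz '[[-0.1, 1.8, 0], [-0.3, 3.4, 0], [-0.5, 4.6, 0], [-0.6, 5, 0], [-0.6, 5, 0], [-0.6, 5, 0]]' --angular '[[0, 0, 0], [0, 0, 0], [0, 0, -0.004], [0, 0, -0.004], [0, 0, -0.004], [0, 0, -0.004]]'

```text
t: 5.78
eef_pos: [0.3771, 0.2125, 0.1879]
tool_rot: [-0.001, 0.001, 1.0, -0.0]
contact_force: [-0.2, -0.4, -2.2]
opening: 0.0257
grip_force: 60.0
```

```bash
python3 tilt.py; python3 - <<'E'
from h import *
p,d=camera("side");c=cloud("side",d);hsv=cv2.cvtColor(p,cv2.COLOR_RGB2HSV);cv2.imwrite("pics/s2.png",p[...,::-1])
red=((hsv[...,0]<6)|(hsv[...,0]>174))&(hsv[...,1]>170)&(c[...,1]>.12)&(c[...,0]>.5)&(c[...,0]<.7)&(c[...,2]<.15)&(c[...,2]>.07)
print(red.sum(),np.median(c[red],0) if red.any() else 0)
print(delta([.485,.2145,.1885],0))
E
```

```text
[0.3771 0.2125 0.1879] 0.025736047624990693 59.95125710964203 [-0.2491 -0.4202 -2.1605]
top near 12 rim z [0.1476 0.1479] y -0.02922915092625379 -0.009338648465024735
top mid 511 rim z [0.1304 0.1439] y -0.05364101353170656 0.05567974844253164
top far 524 rim z [0.1415 0.1455] y -0.0541100518841279 0.05363221646807981
top x range [0.0145 0.1514] y [-0.0539  0.0538]
side near 526 rim z [0.1444 0.1526] y -0.04201052795960547 0.05643177576484389
side mid 951 rim z [0.1375 0.1429] y -0.05417848012939106 0.05580784251101462
side far 1001 rim z [0.1422 0.1438] y -0.053800061900780995 0.055112207325683234
side x range [-0.0026  0.1519] y [-0.0534  0.0557]
171 [0.6055198  0.23273133 0.1085955 ]
(array([-10.74,   0.27,  -0.02]), array([-0.   , -0.001, -0.003]))
```

View pics/s2.png

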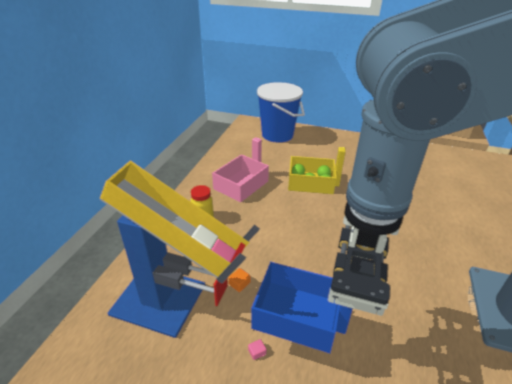

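The caddy (305,300) is level and lined up in front of the red plate (290,220). I push in.

Emit:
drive_tool --hand '[-1, -1, -1, -1, -1, -1, -1, -1, -1, -1]' --xyz '[[-1.2, 0.1, 0], [-3.2, 0.2, 0], [-5.2, 0.2, 0], [-7.2, 0.2, 0], [-9, 0.2, 0], [-10.3, 0.2, 0], [-10.8, 0.2, 0], [-10.8, 0.2, 0], [-10.8, 0.2, 0], [-10.8, 0.2, 0]]' --angular '[[0, 0, 0], [0, 0, 0], [0, 0, 0], [0, 0, 0], [0, 0, 0], [0, 0, 0], [0, 0, 0], [0, 0, 0], [0, 0, 0], [0, 0, 0]]'

```text
t: 6.77
eef_pos: [0.4848, 0.2143, 0.1882]
tool_rot: [-0.001, 0.001, 1.0, -0.0]
contact_force: [-1.1, 0.4, -4.5]
opening: 0.0257
grip_force: 59.9
```

Emit:
drive_tool --hand '[-1, -1, -1, -1, -1, -1, -1, -1, -1, -1]' --xyz '[[0, 0, 0], [0, 0, 0], [0, 0, 0], [0, 0, 0], [0, 0, 0], [0, 0, 0], [0, 0, 0], [0, 0, 0], [0, 0, 0], [0, 0, 0]]' --angular '[[0, 0, 0], [0, 0, 0], [0, 0, 0], [0, 0, 0], [0, 0, 0], [0, 0, 0], [0, 0, 0], [0, 0, 0], [0, 0, 0], [0, 0, 0]]'

```text
t: 7.6
eef_pos: [0.4861, 0.2147, 0.1887]
tool_rot: [0.0, 0.001, 1.0, 0.0]
contact_force: [-1.5, -0.3, -2.8]
opening: 0.0254
grip_force: 60.0
```

```bash
python3 - <<'E'
from h import *
p,d=camera("side");cv2.imwrite("pics/s3.png",p[...,::-1])
p2,d=camera("top");a=cv2.resize(p[180:372,130:386],(512,384));b=cv2.resize(p2[130:274,60:252],(512,384))
cv2.imwrite("pics/s3.png",cv2.resize(np.hstack([a,b]),(800,300))[...,::-1])
E
```

```text
(no output)
```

View pics/s3.png

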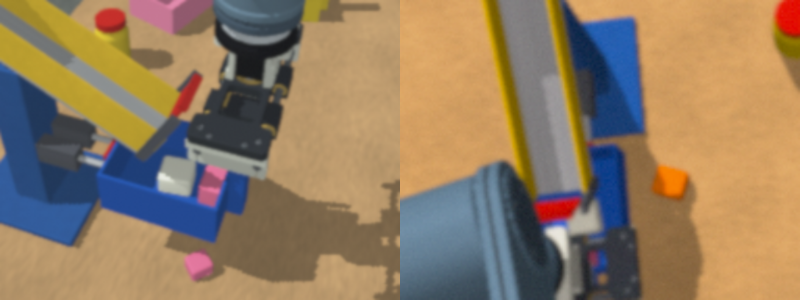

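Both sweets are in the caddy: cream at (175,175) and pink at (212,185) in the left pane, and the chute is empty. I back out gently.

Emit:
drive_tool --hand '[-1, -1, -1, -1, -1, -1, -1, -1, -1, -1]' --xyz '[[0.4, 0, 0], [1.2, 0, 0], [2.4, 0, 0], [3.8, 0, 0], [5.2, 0, 0], [6.6, 0, 0], [8, 0, 0], [9.2, 0, 0], [10, 0, 0], [10.3, 0, 0]]' --angular '[[0, 0, 0], [0, 0, 0], [0, 0, 0], [0, 0, 0], [0, 0, 0], [0, 0, 0], [0, 0, 0], [0, 0, 0], [0, 0, 0], [0, 0, 0]]'

```text
t: 8.53
eef_pos: [0.3815, 0.2148, 0.1888]
tool_rot: [-0.0, 0.001, 1.0, 0.0]
contact_force: [-0.9, -0.0, -2.4]
opening: 0.0256
grip_force: 60.0
```

Emit:
drive_tool --hand '[-1, -1, -1, -1, -1, -1, -1, -1, -1, -1]' --xyz '[[0, -0.5, 0], [0, -1.6, 0], [0, -3.2, 0], [0, -5, 0], [-0.2, -7, 0], [-0.5, -9, 0], [-0.9, -11, 0], [-1.3, -12.8, 0], [-1.6, -14.2, 0], [-1.8, -15, 0]]' --angular '[[0, 0, 0], [0, 0, 0], [0, 0, 0], [0, 0, 0], [0, 0, 0], [0, 0, 0], [0, 0, 0], [0, 0, 0], [0, 0, 0], [0, 0, 0]]'

```text
t: 9.37
eef_pos: [0.4018, 0.0627, 0.1888]
tool_rot: [0.001, 0.002, 1.0, -0.0]
contact_force: [-0.3, 0.6, -3.1]
opening: 0.0257
grip_force: 60.0
```

```bash
python3 tilt.py
```

```text
[0.4018 0.0627 0.1888] 0.02568649935496277 59.951090812683105 [-0.3358  0.6106 -3.0588]
top near 5 rim z [0.1478 0.1482] y -0.05249428799809906 -0.05047765746647809
top mid 245 rim z [0.144  0.1474] y -0.053113284775822715 0.05494727649405444
top far 530 rim z [0.1448 0.1471] y -0.0534066975003243 0.05388722436792753
top x range [0.0175 0.152 ] y [-0.0532  0.0544]
side near 367 rim z [0.145  0.1537] y -0.05328523962279973 0.05667699361126314
side mid 443 rim z [0.1398 0.1434] y -0.05444095453383251 0.05630107516092816
side far 654 rim z [0.1428 0.1444] y -0.054912706757700866 0.0558266065700843
side x range [-0.0025  0.1509] y [-0.0537  0.056 ]
```

Emit:
drive_tool --hand '[-1, -1, -1, -1, -1, -1, -1, -1, -1, -1]' --xyz '[[0, 0, 0.6], [0, 0, 1.8], [0, 0, 3.2], [0, 0, 4.6], [0, 0, 5.8], [0, 0, 6.8], [0, 0, 7.5], [0, 0, 7.9], [0, 0, 8.1], [0, 0, 8.2]]' --angular '[[0, 0, 0], [0, 0, 0], [0, 0, 0], [0, 0, 0], [0, 0, 0], [0, 0, 0], [0, 0, 0], [0, 0, 0], [0, 0, 0], [0, 0, 0]]'

```text
t: 10.3
eef_pos: [0.4008, 0.0651, 0.1066]
tool_rot: [0.0, 0.001, 1.0, 0.0]
contact_force: [0.5, -0.4, -4.2]
opening: 0.0256
grip_force: 60.0
```

Emit:
drive_tool --hand '[-1, -1, -1, -1, -1, -1]' --xyz '[[0, 0, 0.07], [0, 0, 0.14], [0, 0, 0.2], [0, 0, 0.25], [0, 0, 0.25], [0, 0, 0.25]]' --angular '[[0, 0, 0], [0, 0, 0], [0, 0, 0], [0, 0, 0], [0, 0, 0], [0, 0, 0]]'

```text
t: 10.8
eef_pos: [0.4008, 0.0647, 0.1043]
tool_rot: [0.0, 0.001, 1.0, -0.0]
contact_force: [-0.4, -0.2, -2.6]
opening: 0.026
grip_force: 60.0
```

Emit:
drive_tool --hand '[-1, -1, -1, -1]' --xyz '[[0, 0, 0.04], [0, 0, 0.08], [0, 0, 0.1], [0, 0, 0.1]]' --angular '[[0, 0, 0], [0, 0, 0], [0, 0, 0], [0, 0, 0]]'

```text
t: 11.13
eef_pos: [0.4008, 0.0647, 0.1036]
tool_rot: [0.0, 0.001, 1.0, -0.0]
contact_force: [-1.7, -0.2, 4.9]
opening: 0.0257
grip_force: 60.0
```

In contact with the counter (+4.9 N). I release, then rise.

Emit:
drive_tool --hand '[-0.3, -0.2, -0.1, 0.2, 0.6, 1, 1, 1, 1, 1]' --xyz '[[0, 0, 0], [0, 0, 0], [0, 0, 0], [0, 0, 0], [0, 0, 0], [0, 0, 0], [0, 0, 0], [0, 0, 0], [0, 0, 0], [0, 0, 0]]' --angular '[[0, 0, 0], [0, 0, 0], [0, 0, 0], [0, 0, 0], [0, 0, 0], [0, 0, 0], [0, 0, 0], [0, 0, 0], [0, 0, 0], [0, 0, 0]]'

```text
t: 11.97
eef_pos: [0.4007, 0.0648, 0.1031]
tool_rot: [-0.0, 0.001, 1.0, -0.0]
contact_force: [0.4, -0.2, 0.2]
opening: 0.0841
grip_force: 0.0
```

Emit:
drive_tool --hand '[1, 1, 1, 1, 1, 1, 1, 1, 1, 1]' --xyz '[[0, 0, -0.5], [0, 0, -2], [0, 0, -4], [0, 0, -6.5], [0, 0, -9], [0, 0, -11], [2, 0, -12], [4, 0, -12], [6, 0, -12], [6, 0, -12]]' --angular '[[0, 0, 0], [0, 0, 0], [0, 0, 0], [0, 0, 0], [0, 0, 0], [0, 0, 0], [0, 0, 0], [0, 0, 0], [0, 0, 0], [0, 0, 0]]'

```text
t: 12.8
eef_pos: [0.3375, 0.0653, 0.2234]
tool_rot: [-0.001, 0.001, 1.0, 0.0]
contact_force: [-0.8, 0.0, 0.3]
opening: 0.0929
grip_force: 0.0
```

```bash
python3 - <<'E'
from h import *
p,d=camera("side");c=cloud("side",d);p2,_=camera("top");p3,_=camera("wrist")
cv2.imwrite("pics/s4.png",cv2.resize(np.hstack([p,p2]),(800,300))[...,::-1])
E
```

```text
(no output)
```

View pics/s4.png

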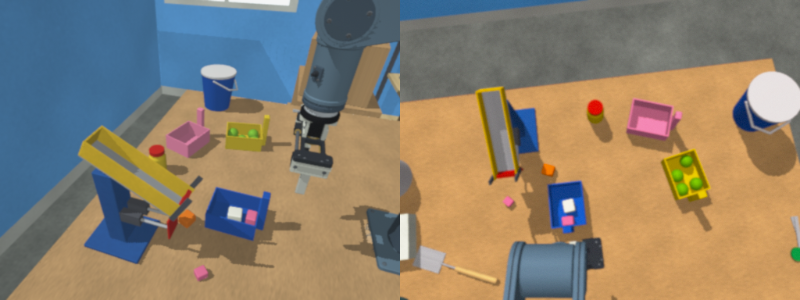

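The caddy stands upright on the counter with the cream sweet (left pane 235,213; right pane 568,205) and the pink one (252,216; 567,220) inside. The gripper is clear, and the decoys look undisturbed.

```bash
python3 -c "
from rig import *
print(job_done())"
```

```text
the job is handed in; nothing more can be done
None
```

Both coconut sweets are in the blue caddy, which is back on the counter upright and released; the job was handed in at about 13 s of the 61 s limit, and no verdict came back.

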